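# Fit the right divider board into the seed box

## Robot

A 6-joint arm with a two-finger parallel gripper is mounted at the origin on the work surface. World frame = base frame: x ahead of the robot, y to its left, z up, the work surface at z = 0. Lengths are in m, angles in rad, forces in N, time in s.
With the tool pointing down it reaches from about 0.35 to 0.85 m from the base axis. Payload 8.1 kg.
Tool frame: the origin (TCP) lies at the centre of the arm's flange, where the gripper is bolted on; the fingertips stand 186 mm ahead of it and the grasp point (between the pads) lies 167 mm ahead of it; z points along the fingers, y is the line along which they close (so a half turn about z gives the same grasp; the last joint's range is limited). The gripper opens to 93 mm and grips with 3 to 60 N. Pads are 15 mm wide; open, the fingers measure 128 mm over their backs; the gripper's body (75 mm by 188 mm) begins 65 mm behind the grasp point.
Start: joints at [1.25, 0.13, 1.488, -0, 1.523, -0.085], TCP at [0.14, 0.583, 0.405] pointing down, gripper open.
Joint ranges: [-2.96, 2.96], [-0.89, 2.26], [0.02, 2.5], [-1.34, 4.48], [0, 2.73], [-2.66, 2.66]. Speed limits (rad/s): [2.39, 2.39, 2.79, 3.14, 3.14, 3.14].

## Interface

Orientations are given as a rotation vector (axis times angle).
In Python, from plant import robot gives the robot as it stands.
- The arm moves only by the tool apply_moves, never from a script. Its argument "series" is a list of rows, each a list of 2 entries, a list of its own where there are three numbers: the shift along the tool's x, y, z in mm, then the turn, a rotation vector about the tool's x, y, z in rad. A call has 1 to 12 rows; each row shifts and turns the commanded pose from where the row before left it, along the tool's axes as they then stand; what a row does not reach is not made up. A row lasts 1/12 s, in which the tool goes at most 41.7 mm and 7.16 degrees, less where a joint would pass 70% of its speed; a pose out of reach is approached as far as the arm can. A call is refused whole if a number of a shift passes 41.7 or a number of a turn 0.125, either way. A call with a gripper value outside its range is refused whole. "claw" is the opening, from 0 (shut) to 1 (fully open), set as the call begins (left out, the last holds). The fingers move at their own pace and stop on an object; "newtons" is the grip in N (left out, the last holds). Time passes only in rows, so rows that do not move let the fingers close. It gives the time, the measured TCP pose, the force, the opening and the grip force at its end, in the units of the state.
- robot.read_state(): the state, without advancing time (a new reading comes with each control period).
- robot.read_camera(name): name is "side" or "top"; returns (picture, depth): 384x512x3 uint8, blue, green, red; 384x512 float32, m along the optical axis (not along the pixel's ray), 0 where there is no reading.
- robot.calibration(name): a dict with "fx", "fy", "cx", "cy" (pixels), "extrinsics" (4x4, takes a point from world to camera coordinates). Camera axes: x right, y down, z forward; pixel columns grow to the right and rows downward; lengths in m; the calibration is good to about 2 mm. A picture is of the moment at which its call begins. calibration takes no time and is no camera call.
- robot.close_job(): hands the job in; it is judged then, once.
The state is a dict: "t": time; "q": joint angles; "dq": joint speeds; "joint_torque": joint torques, N m; "tool_pos": TCP position; "orientation": TCP orientation; "force": force on the tool from outside, world axes, zero at the start; "wrist_torque": the same for the moment, N m; "opening": finger opening in m; "gripper_force": force on a finger pad.
Only numpy, scipy, OpenCV 4.12 (cv2) and the standard library are available. Lean on these libraries where they do the work, as an engineer would, in place of code of your own. Each camera call takes 0.05 s, during which the arm holds its last target. There are 200 camera calls.

## Task

The wooden seed box lacks its divider. Of the three divider boards in the rack, which look alike but differ in thickness, only the thinnest fits the slot: pinch them to tell it by the finger opening, lift that one out, feel gently for the slot with its two ears (its place is known only roughly) and push it fully home in your grip before letting go. Leave the other two boards standing in the rack, disturb nothing else, and do not press hard on the box.

Things in the scene. Friction and masses are not known exactly. Their poses are not given: they have to be found in the camera images.
- seedbox: open wooden seed box fixed to the table, outside 150 mm along its x, 220 mm along its y, 80 mm high, walls 10 mm, floor 4 mm. Origin: centre of its underside, z up. Inside, against each x wall, a yellow guide block: |x| = 47 to 65 mm, 70 mm long in y, top level with the rim. A slot across each block takes one ear of a board, whose skirt hangs in the 94 mm between. Pressing above 30 N is too much.
- slot_mark (a point): rim level (80 mm up) at the box's x = 0, y = -15 mm, axes as the box, between black lines on the rims. The two facing slots (one per guide block, 10 mm wide in y, 25 mm deep, open upwards) are 3 to 27 mm from here towards the box's +y; how far is not told: feel or look. The guides move as one: stiff along y (15 N friction), sprung downwards (4 N per mm, 4 mm at most).
- home_mark (a point): point 52.5 mm above the table straight below slot_mark, axes as the box. A board fully home has its centre at this height (ears on the slot floors, top edge 15 mm above the rim, width along the box's x), and 3 to 27 mm from here towards the box's +y, as the slots stand. A board resting on the block tops has its centre 77.5 mm up.
- rack: grey plastic rack fixed to the table: base plate 120 x 220 x 6 mm with three pockets in a row along its y, at y = -75, 0 and +75 mm; each pocket is a pair of upright rails (80 mm long in x, 6 mm thick, tops 28 mm above the table) with a 17 mm gap, so the boards stand loosely in them, with their width along the rack's x. Origin: centre of the underside.
- board_a_center (a point): centre of a plywood divider board standing on edge in a rack pocket, 40 to 85 g. Skirt 70 mm wide, 45 mm high; above it the ears part, 116 mm wide, 40 mm high (85 mm in all). THICKNESS NOT TOLD: one board is 8, one 12, one 15 mm; name and place do not tell which; only 8 fits. x along the width, y through the thickness, z up; the ears' undersides are 2.5 mm above this point.
- board_b_center (a point): centre of a plywood divider board standing on edge in a rack pocket, 40 to 85 g. Skirt 70 mm wide, 45 mm high; above it the ears part, 116 mm wide, 40 mm high (85 mm in all). THICKNESS NOT TOLD: one board is 8, one 12, one 15 mm; name and place do not tell which; only 8 fits. x along the width, y through the thickness, z up; the ears' undersides are 2.5 mm above this point.
- board_c_center (a point): centre of a plywood divider board standing on edge in a rack pocket, 40 to 85 g. Skirt 70 mm wide, 45 mm high; above it the ears part, 116 mm wide, 40 mm high (85 mm in all). THICKNESS NOT TOLD: one board is 8, one 12, one 15 mm; name and place do not tell which; only 8 fits. x along the width, y through the thickness, z up; the ears' undersides are 2.5 mm above this point.
- board_a: the board whose centre is board_a_center; origin at the middle of its lower edge, 42.5 mm below that centre
- board_b: the board whose centre is board_b_center; origin at the middle of its lower edge, 42.5 mm below that centre
- board_c: the board whose centre is board_c_center; origin at the middle of its lower edge, 42.5 mm below that centre
- cup_mid (a point): small white paper-coloured sample cup, 48 mm across and 34 mm high, loose; point on its axis half-way up. It must not be shifted.
- planter_mid (a point): cut-down white plastic jug used as a planter, empty, 90 x 90 x 85 mm, red label, loose; point at its centre. It must not be shifted.
- spray_mid (a point): spray bottle, white with red head, 76 mm across and 195 mm high, loose; point on its axis 100 mm up. It must not be shifted.

How it is judged:
By the outcome, as a careful person would: the job done as asked, in the order asked, and still so for the second after the job is handed in, with the robot touching nothing.
It also fails if it takes over 64 s, if anything falls off the work surface, if the arm or the gripper's body presses on something with over 40 N, if the wrist force passes 120 N, or if a joint passes its speed limit or range.

## Working session

There is one attempt and no reset: what is moved stays moved. The work goes in short steps, Python scripts to look and compute and a tool call to move; the robot and the scene stay as the last step left them, time stands still between calls to the robot, and variables do not carry over. Pictures are saved under pics/ and viewed, at most 10 in all, crops included, and the job is handed in when it is done.

Besides the shell and the picture viewer there is one more tool, called after ">>>" by a JSON object that holds its "method" and its "body", one argument or row to a line. apply_moves: Moves the arm, as the interface text tells. Its arguments: {"type":"object","properties":{"series":{"type":"array"},"claw":{"type":"number"},"newtons":{"type":"number"}},"required":["series"]}

```bash
mkdir -p pics
cat > h.py <<'E'
import numpy as np, cv2
from plant import robot
def grab(n):
    p,d=robot.read_camera(n); np.savez(f'{n}.npz',p=p,d=d); return p,d
def load(n):
    z=np.load(f'{n}.npz'); return z['p'],z['d']
def world(n,u,v,d=None,z=None):
    c=robot.calibration(n);T=np.linalg.inv(np.array(c['extrinsics']))
    r=np.array([(u-c['cx'])/c['fx'],(v-c['cy'])/c['fy'],1.0])
    R,o=T[:3,:3],T[:3,3]
    s=d if z is None else (z-o[2])/(R@r)[2]
    return o+R@r*s
E
python3 - <<'E'
from h import *
for n in('top','side'):
    p,d=grab(n); cv2.imwrite(f'pics/{n}0.png',cv2.resize(p,(800,600),interpolation=cv2.INTER_CUBIC))
    print(n,np.round(np.linalg.inv(np.array(robot.calibration(n)['extrinsics'])),3).tolist(),robot.calibration(n)['fx'])
print(robot.read_state())
E
```

```text
top [[-0.102, -0.973, 0.207, 0.327], [-0.995, 0.099, -0.026, 0.131], [0.005, -0.208, -0.978, 1.361], [0.0, 0.0, 0.0, 1.0]] 406.41070407254114
side [[0.826, -0.414, 0.383, 0.171], [-0.564, -0.617, 0.549, -0.459], [0.009, -0.669, -0.743, 0.885], [0.0, 0.0, 0.0, 1.0]] 373.35262068086604
{'t': 0.1, 'q': array([ 1.24961047e+00,  1.31121028e-01,  1.48917797e+00,  1.02996271e-05,
        1.52300202e+00, -8.53898485e-02]), 'dq': array([ 0.00108053, -0.00089127, -0.0033142 , -0.00104197, -0.00225238,
       -0.00021144]), 'joint_torque': array([ 5.99420673e-04, -5.61342752e+01, -4.93093336e+01,  7.70418369e-02,
        2.90281232e-02, -7.16339969e-05]), 'tool_pos': array([0.14007561, 0.58320881, 0.40376677]), 'orientation': array([-3.69488941e-01, -3.11943026e+00,  2.62467175e-03]), 'force': array([-1.14302283, -0.08814528,  1.17001633]), 'wrist_torque': array([-0.05103263,  0.02780866, -0.01570338]), 'gripper_force': 0.0, 'opening': 0.09313826683210191}
```

View pics/top0.png

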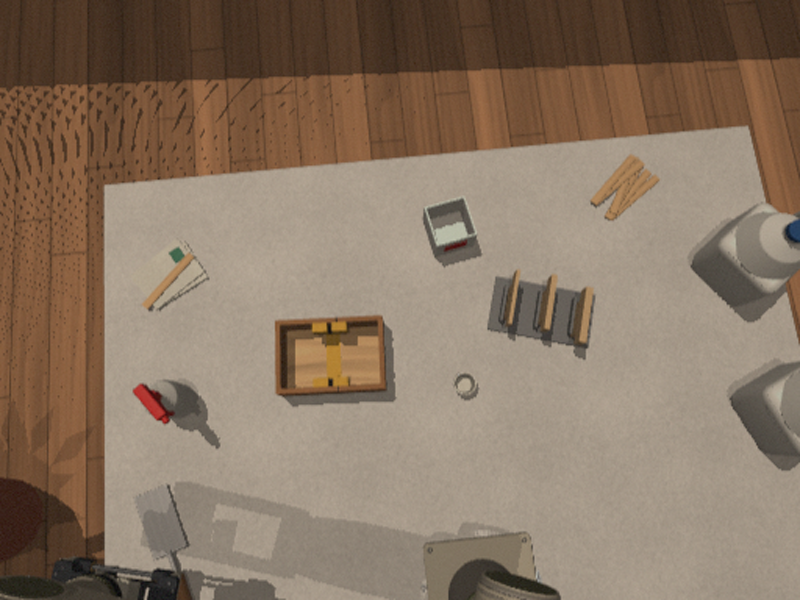

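View pics/side0.png

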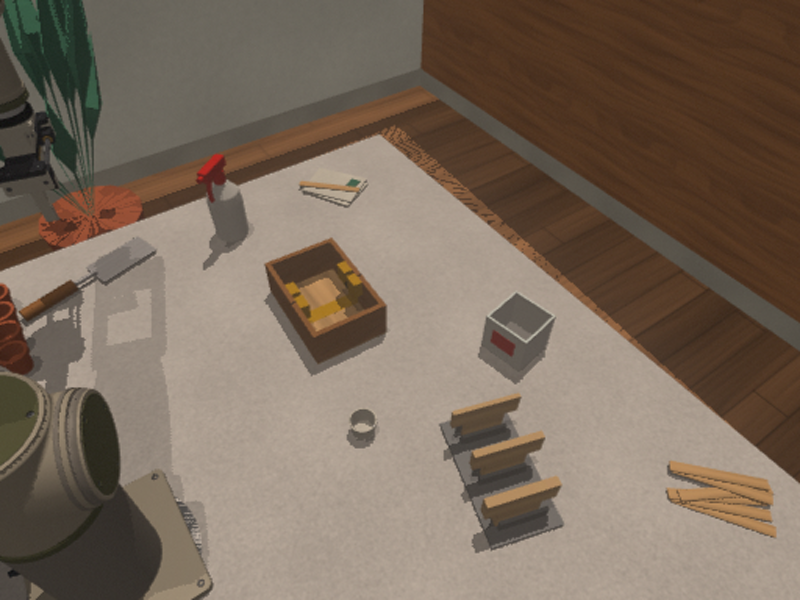

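The top picture shows the box around (330,355), the rack around (542,310) with boards near x = 513, 548 and 583, the cup at (465,385), the planter at (450,225) and the spray bottle at (160,400). The side picture agrees. Next I enlarge the rack and the box.

Run:
```python
from h import *
p,d=load('top')
a=p[165:230,305:390]; b=p[195:260,170:255]
im=np.hstack([cv2.resize(x,None,fx=4.7,fy=4.7*1,interpolation=cv2.INTER_CUBIC) for x in(a,b)])
s=6
im=np.vstack([cv2.resize(x,(85*7,65*7//1),interpolation=cv2.INTER_CUBIC)[:300 if 0 else None] for x in (a,)])
cv2.imwrite('pics/rack.png',im)
cv2.imwrite('pics/box.png',cv2.resize(b,(85*7,65*7),interpolation=cv2.INTER_CUBIC))
```

```text
(no output)
```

View pics/rack.png

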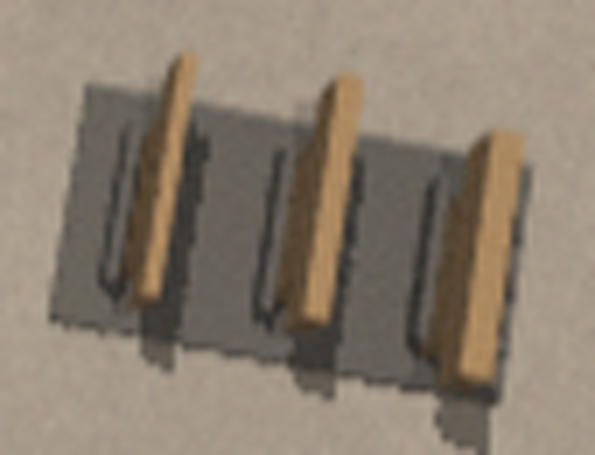

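View pics/box.png

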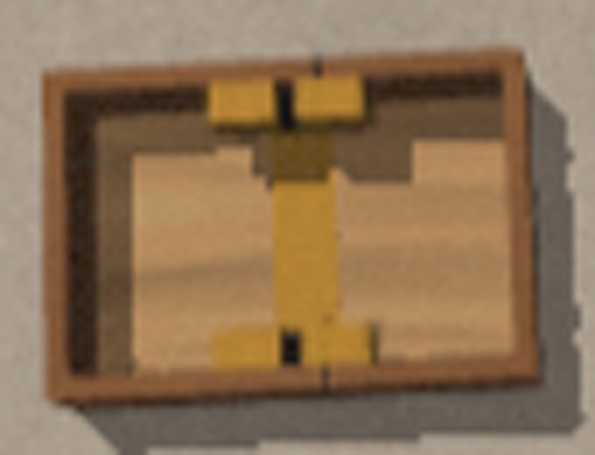

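The rack crop shows three board top faces, centre lines (187,55)–(148,300), (347,78)–(312,325) and (507,133)–(472,382); the left one looks thinnest. The box crop shows the black slots at (285,105) and (290,348) and the rim lines at (317,65) and (325,378).

Run:
```python
from h import *
def W(x,y,off,z): return world('top',(x+.5)/7-.5+off[0],(y+.5)/7-.5+off[1],z=z)
for n,a,b in (('L',(187,58),(148,298)),('M',(347,80),(312,323)),('R',(507,135),(472,380))):
    A,B=[W(*q,(305,165),.091) for q in(a,b)]; print(n,np.round((A+B)/2*1000),np.linalg.norm(A-B),np.degrees(np.arctan2(*(A-B)[1::-1])))
o=(170,195)
S=[W(*q,o,.080) for q in((285,105),(290,348))];L=[W(*q,o,.080) for q in((317,65),(325,378))]
print('slot',np.round(S,4),'lines',np.round(L,4))
C=[W(*q,o,.080) for q in((44,73),(522,52),(540,378),(48,400))];print('rim',np.round(C,4))
c=np.mean(C,0);print(c,np.degrees(np.arctan2(*(C[0]-C[1]+C[3]-C[2])[1::-1])))
m=np.mean(L,0);ax=(L[0]-L[1]);print('mark',m,'slotmid',np.mean(S,0),np.degrees(np.arctan2(ax[1],ax[0])))
c=robot.calibration('top');print(c['cx'],c['cy'])
import scipy.spatial.transform as t
print(t.Rotation.from_rotvec(robot.read_state()['orientation']).as_matrix().round(3))
p,d=load('top')
print(np.round([world('top',(q[0]+.5)/7-.5+305,(q[1]+.5)/7-.5+165,d=d[int(round(q[1]/7+165)),int(round(q[0]/7+305))]) for q in((165,180),(330,200),(490,260))],4))
print('cup',world('top',297.5,246,z=.034),'planter',world('top',288,143,z=.085))
```

```text
L [ 576. -127.   91.] 0.11436478772157002 -16.88748939687795
M [ 558. -199.   91.] 0.11529604690211823 -16.56220127293751
R [ 525. -267.   91.] 0.11555412545587665 -17.181803616535234
slot [[0.5524 0.2555 0.08  ]
 [0.4424 0.2618 0.08  ]] lines [[0.5694 0.2395 0.08  ]
 [0.4275 0.2473 0.08  ]]
rim [[0.5783 0.3637 0.08  ]
 [0.566  0.1457 0.08  ]
 [0.4177 0.1518 0.08  ]
 [0.4303 0.3708 0.08  ]]
[0.49808358 0.25800342 0.08      ] 86.73097755970345
mark [0.49845315 0.24338547 0.08      ] slotmid [0.4974019  0.25862605 0.08      ] -3.1394171002952005
258.430070727113 190.873227353375
[[-0.972  0.234 -0.001]
 [ 0.234  0.972 -0.002]
 [ 0.    -0.002 -1.   ]]
[[ 0.5751 -0.1257  0.089 ]
 [ 0.5575 -0.1987  0.0925]
 [ 0.5228 -0.2672  0.0915]]
cup [ 0.41247627 -0.01230155  0.034     ] planter [ 0.74710792 -0.0167739   0.085     ]
```

>>> {"method": "apply_moves", "body": {
  "series": [
    [[-26, -26, 0], [0, 0, 0]],
    [[-26, -26, 0], [0, 0, 0]],
    [[-26, -26, 0], [0, 0, 0]],
    [[-26, -26, 0], [0, 0, 0]],
    [[-26, -26, 0], [0, 0, 0]],
    [[-26, -26, 0], [0, 0, 0]],
    [[-26, -26, 0], [0, 0, 0]],
    [[-26, -26, 0], [0, 0, 0]],
    [[-26, -26, 0], [0, 0, 0]],
    [[-26, -26, 0], [0, 0, 0]],
    [[-26, -26, 0], [0, 0, 0]],
    [[-26, -26, 0], [0, 0, 0]]
  ],
  "claw": 0.4,
  "newtons": 6
}}

```text
t: 1.1
tool_pos: [0.371, 0.2054, 0.4045]
orientation: [-0.369, -3.12, 0.0]
force: [0.1, 0.8, 0.6]
opening: 0.0368
gripper_force: 0.0
```

>>> {"method": "apply_moves", "body": {
  "series": [
    [[-26, -26, 0], [0, 0, 0]],
    [[-26, -26, 0], [0, 0, 0]],
    [[-26, -26, 0], [0, 0, 0]],
    [[-26, -26, 0], [0, 0, 0]],
    [[-26, -26, 0], [0, 0, 0]],
    [[-26, -26, 0], [0, 0, 0]],
    [[-26, -26, 0], [0, 0, 0]],
    [[-26, -26, 0], [0, 0, 0]],
    [[-26, -26, 0], [0, 0, 0]],
    [[-26, -26, 0], [0, 0, 0]],
    [[-13, -13, 0], [0, 0, 0.058]],
    [[0, 0, 0], [0, 0, 0]]
  ]
}}

```text
t: 2.1
tool_pos: [0.5732, -0.1255, 0.4036]
orientation: [-0.47, -3.105, 0.001]
force: [0.8, 0.9, -0.4]
opening: 0.0373
gripper_force: 0.0
```

```bash
cat >> h.py <<'E'
from scipy.spatial.transform import Rotation as Ro
def delta(pos,yaw):  # yaw: world angle (deg) of tool y, tool down
    s=robot.read_state();R=Ro.from_rotvec(s['orientation'])
    a=np.radians(yaw);y=np.array([np.cos(a),np.sin(a),0]);z=np.array([0,0,-1.]);G=Ro.from_matrix(np.c_[np.cross(y,z),y,z])
    print('t',s['t'],'pos',np.round(s['tool_pos']*1e3,1),'yaw',np.round(np.degrees(np.arctan2(*R.as_matrix()[1::-1,1])),2),'shift mm',np.round(R.inv().apply(np.array(pos)-s['tool_pos'])*1e3,1),'turn',np.round((R.inv()*G).as_rotvec(),4))
    print('F',np.round(s['force'],1),'M',np.round(s['wrist_torque'],2),'open',s['opening'],'grip',s['gripper_force'])
E
python3 -c "
from h import *
delta((.576,-.127,.243),73.2)"
```

```text
t 2.1 pos [ 573.2 -125.5  403.6] yaw 72.79 shift mm [ -3.3  -0.5 160.6] turn [-0.0009 -0.0009 -0.0072]
F [ 0.8  0.9 -0.4] M [-0.01 -0.03  0.05] open 0.037277012353259156 grip 0.0
```

>>> {"method": "apply_moves", "body": {
  "series": [
    [[-3, -0.5, 30], [0, 0, -0.007]],
    [[0, 0, 30], [0, 0, 0]],
    [[0, 0, 30], [0, 0, 0]],
    [[0, 0, 30], [0, 0, 0]],
    [[0, 0, 25], [0, 0, 0]],
    [[0, 0, 15], [0, 0, 0]],
    [[0, 0, 0], [0, 0, 0]],
    [[0, 0, 0], [0, 0, 0]]
  ]
}}

```text
t: 2.77
tool_pos: [0.5743, -0.1226, 0.2438]
orientation: [-0.447, -3.107, -0.001]
force: [0.5, -0.2, 0.9]
opening: 0.0371
gripper_force: 0.0
```

>>> {"method": "apply_moves", "body": {
  "series": [
    [[0, 0, 0], [0, 0, 0]],
    [[0, 0, 0], [0, 0, 0]],
    [[0, 0, 0], [0, 0, 0]],
    [[0, 0, 0], [0, 0, 0]],
    [[0, 0, 0], [0, 0, 0]],
    [[0, 0, 0], [0, 0, 0]]
  ],
  "claw": 0,
  "newtons": 6
}}

```text
t: 3.27
tool_pos: [0.5753, -0.1235, 0.2456]
orientation: [0.449, 3.108, -0.0]
force: [-0.7, 1.1, 3.9]
opening: 0.008
gripper_force: 6.0
```

The opening of 8.0 mm at contact identifies this as the thinnest board. I grip harder and lift.

>>> {"method": "apply_moves", "body": {
  "series": [
    [[0, 0, 0], [0, 0, 0]],
    [[0, 0, 0], [0, 0, 0]],
    [[0, 0, 0], [0, 0, 0]],
    [[0, 0, -10], [0, 0, 0]],
    [[0, 0, -15], [0, 0, 0]],
    [[0, 0, -20], [0, 0, 0]],
    [[0, 0, -25], [0, 0, 0]],
    [[0, 0, -25], [0, 0, 0]],
    [[0, 0, -25], [0, 0, 0]],
    [[0, 0, -15], [0, 0, 0]],
    [[0, 0, 0], [0, 0, 0]],
    [[0, 0, 0], [0, 0, 0]]
  ],
  "newtons": 40
}}

```text
t: 4.27
tool_pos: [0.5752, -0.1235, 0.3807]
orientation: [0.449, 3.107, -0.001]
force: [-0.3, 0.3, -1.4]
opening: 0.0079
gripper_force: 40.0
```

```bash
python3 -c "
from h import *
delta((.4975,.2586,.39),86.8)
p,d=grab('side'); q,e=grab('top')
cv2.imwrite('pics/lift.png',np.hstack([cv2.resize(p[130:360,230:390],None,fx=2.5,fy=2.5),cv2.resize(q[130:360,280:440],None,fx=2.5,fy=2.5)]))"
```

```text
t 4.2667 pos [ 575.2 -123.5  380.7] yaw 73.57 shift mm [182.6 344.5  -9.7] turn [-0.0003  0.002  -0.231 ]
F [-0.3  0.3 -1.4] M [-0.01  0.    0.05] open 0.007924140517144535 grip 39.999868869781494
```

View pics/lift.png

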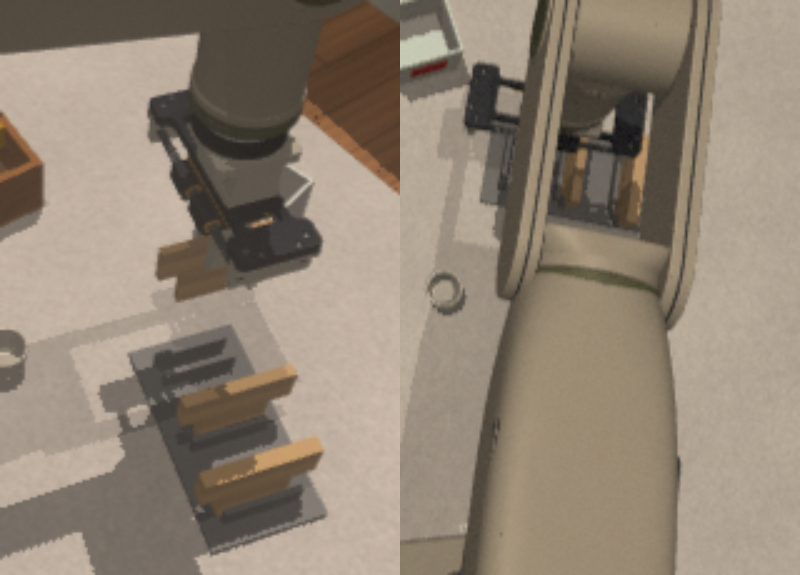

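The board is held level, and the other two stand undisturbed (side view, around (240,400) and (260,480)). Next I carry it over to the box.

>>> {"method": "apply_moves", "body": {
  "series": [
    [[8, 16, 0], [0, 0, 0]],
    [[16, 31, 0], [0, 0, 0]],
    [[18, 34, 0], [0, 0, 0]],
    [[18, 34, 0], [0, 0, 0]],
    [[18, 34, 0], [0, 0, 0]],
    [[18, 34, 0], [0, 0, 0]],
    [[18, 34, 0], [0, 0, 0]],
    [[18, 34, 0], [0, 0, 0]],
    [[18, 34, 0], [0, 0, 0]],
    [[16, 30, 0], [0, 0, 0]],
    [[11, 20, 0], [0, 0, 0]],
    [[6, 9, 0], [0, 0, 0]]
  ]
}}

```text
t: 5.37
tool_pos: [0.4953, 0.261, 0.3775]
orientation: [-0.444, -3.107, 0.002]
force: [0.3, -0.4, -0.8]
opening: 0.008
gripper_force: 40.0
```

>>> {"method": "apply_moves", "body": {
  "series": [
    [[0, 0, 0], [0, 0, -0.05]],
    [[0, 0, 0], [0, 0, -0.06]],
    [[0, 0, 0], [0, 0, -0.06]],
    [[0, 0, 0], [0, 0, -0.05]],
    [[0, 0, 0], [0, 0, -0.011]],
    [[0, 0, 0], [0, 0, 0]],
    [[0, 0, 0], [0, 0, 0]],
    [[0, 0, 0], [0, 0, 0]]
  ]
}}

```text
t: 6.03
tool_pos: [0.4968, 0.258, 0.3792]
orientation: [-0.09, -3.14, 0.001]
force: [-0.2, -0.9, -0.2]
opening: 0.0077
gripper_force: 40.0
```

```bash
python3 -c "
from h import *
delta((.4975,.2586,.335),86.8)
p,d=grab('side'); q,e=grab('top')
cv2.imwrite('pics/hov.png',np.hstack([cv2.resize(p[100:260,130:290],None,fx=2.5,fy=2.5),cv2.resize(q[140:300,140:300],None,fx=2.5,fy=2.5)]))"
```

```text
t 6.0333 pos [496.8 258.  379.2] yaw 86.71 shift mm [-0.7  0.7 44.2] turn [-0.0005 -0.0007 -0.0015]
F [-0.2 -0.9 -0.2] M [0.04 0.01 0.04] open 0.00772722855457961 grip 39.999902844429016
```

View pics/hov.png

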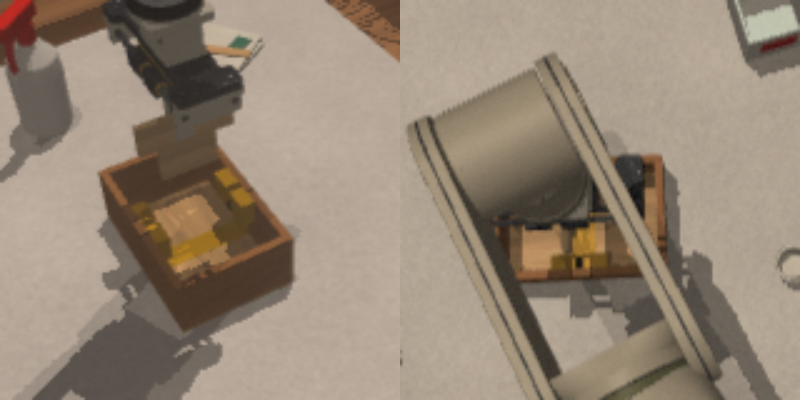

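The side view shows the board hanging squarely over the box, between the guide blocks; the top view is half hidden, with the near slot visible at (579,262). I lower it.

>>> {"method": "apply_moves", "body": {
  "series": [
    [[-0.7, 0.6, 15], [0, 0, 0]],
    [[0, 0, 20], [0, 0, 0]],
    [[0, 0, 20], [0, 0, 0]],
    [[0, 0, 15], [0, 0, 0]],
    [[0, 0, 5], [0, 0, 0]],
    [[0, 0, 0], [0, 0, 0]],
    [[0, 0, 0], [0, 0, 0]],
    [[0, 0, 0], [0, 0, 0]]
  ]
}}

```text
t: 6.8
tool_pos: [0.4981, 0.2591, 0.3063]
orientation: [0.088, 3.138, 0.001]
force: [-0.7, 0.3, 0.3]
opening: 0.0074
gripper_force: 40.0
```

>>> {"method": "apply_moves", "body": {
  "series": [
    [[0, 0, 5], [0, 0, 0]],
    [[0, 0, 5], [0, 0, 0]],
    [[0, 0, 5], [0, 0, 0]],
    [[0, 0, 5], [0, 0, 0]],
    [[0, 0, 4], [0, 0, 0]],
    [[0, 0, 0], [0, 0, 0]],
    [[0, 0, 0], [0, 0, 0]],
    [[0, 0, 0], [0, 0, 0]]
  ]
}}

```text
t: 7.47
tool_pos: [0.4976, 0.2589, 0.2808]
orientation: [0.088, 3.14, 0.0]
force: [-0.9, 0.6, 0.2]
opening: 0.0078
gripper_force: 40.0
```

```bash
python3 -c "
from h import *
delta((.4975,.2586,.275),86.8)"
```

```text
t 7.4667 pos [497.6 258.9 280.8] yaw 86.8 shift mm [ 0.1 -0.3  5.8] turn [0. 0. 0.]
F [-0.9  0.6  0.2] M [0.02 0.05 0.04] open 0.007826141651027584 grip 39.999858140945435
```

Now I feel downwards in 1–2 mm steps.

>>> {"method": "apply_moves", "body": {
  "series": [
    [[0, 0, 1.5], [0, 0, 0]],
    [[0, 0, 1.5], [0, 0, 0]],
    [[0, 0, 1.5], [0, 0, 0]],
    [[0, 0, 0], [0, 0, 0]],
    [[0, 0, 0], [0, 0, 0]]
  ]
}}

```text
t: 7.88
tool_pos: [0.4975, 0.2588, 0.2761]
orientation: [-0.088, -3.14, 0.0]
force: [-0.6, -1.3, -0.3]
opening: 0.0076
gripper_force: 40.0
```

>>> {"method": "apply_moves", "body": {
  "series": [
    [[0, 0, 1], [0, 0, 0]],
    [[0, 0, 1], [0, 0, 0]],
    [[0, 0, 1], [0, 0, 0]],
    [[0, 0, 0], [0, 0, 0]],
    [[0, 0, 0], [0, 0, 0]]
  ]
}}

```text
t: 8.3
tool_pos: [0.4975, 0.2588, 0.2731]
orientation: [-0.088, -3.14, 0.0]
force: [-0.4, -0.4, -1.0]
opening: 0.0081
gripper_force: 40.0
```

>>> {"method": "apply_moves", "body": {
  "series": [
    [[0, 0, 1], [0, 0, 0]],
    [[0, 0, 1], [0, 0, 0]],
    [[0, 0, 0], [0, 0, 0]],
    [[0, 0, 0], [0, 0, 0]]
  ]
}}

```text
t: 8.63
tool_pos: [0.4975, 0.2589, 0.2711]
orientation: [-0.088, -3.14, 0.0]
force: [-1.2, 0.2, -0.0]
opening: 0.0077
gripper_force: 40.0
```

>>> {"method": "apply_moves", "body": {
  "series": [
    [[0, 0, 1], [0, 0, 0]],
    [[0, 0, 1], [0, 0, 0]],
    [[0, 0, 0], [0, 0, 0]],
    [[0, 0, 0], [0, 0, 0]]
  ]
}}

```text
t: 8.97
tool_pos: [0.4975, 0.2588, 0.2691]
orientation: [-0.088, -3.14, 0.0]
force: [-0.4, 0.4, 0.4]
opening: 0.0076
gripper_force: 40.0
```

No contact 6 mm below the expected block-top height, so the ears seem to be in the slots. I keep going carefully.

>>> {"method": "apply_moves", "body": {
  "series": [
    [[0, 0, 1], [0, 0, 0]],
    [[0, 0, 1], [0, 0, 0]],
    [[0, 0, 1], [0, 0, 0]],
    [[0, 0, 1], [0, 0, 0]],
    [[0, 0, 0], [0, 0, 0]],
    [[0, 0, 0], [0, 0, 0]]
  ]
}}

```text
t: 9.47
tool_pos: [0.4975, 0.2589, 0.2651]
orientation: [-0.088, -3.14, 0.0]
force: [-0.8, -0.1, 0.8]
opening: 0.0079
gripper_force: 40.0
```

>>> {"method": "apply_moves", "body": {
  "series": [
    [[0, 0, 1], [0, 0, 0]],
    [[0, 0, 1], [0, 0, 0]],
    [[0, 0, 1], [0, 0, 0]],
    [[0, 0, 1], [0, 0, 0]],
    [[0, 0, 0], [0, 0, 0]],
    [[0, 0, 0], [0, 0, 0]]
  ]
}}

```text
t: 9.97
tool_pos: [0.4975, 0.2589, 0.2611]
orientation: [-0.088, -3.14, 0.0]
force: [0.5, 0.5, -1.0]
opening: 0.0077
gripper_force: 40.0
```

```bash
python3 -c "
from h import *
delta((.4975,.2586,.25),86.8)"
```

```text
t 9.9667 pos [497.5 258.9 261.1] yaw 86.8 shift mm [-0.  -0.3 11.1] turn [-0.0001 -0.0001  0.0001]
F [ 0.5  0.5 -1. ] M [ 0.02  0.01 -0.01] open 0.007666478608154638 grip 39.99975621700287
```

>>> {"method": "apply_moves", "body": {
  "series": [
    [[0, 0, 1.5], [0, 0, 0]],
    [[0, 0, 1.5], [0, 0, 0]],
    [[0, 0, 1.5], [0, 0, 0]],
    [[0, 0, 1.5], [0, 0, 0]],
    [[0, 0, 0], [0, 0, 0]],
    [[0, 0, 0], [0, 0, 0]]
  ]
}}

```text
t: 10.47
tool_pos: [0.4975, 0.2588, 0.255]
orientation: [-0.088, -3.14, 0.0]
force: [0.1, -0.5, -0.6]
opening: 0.0077
gripper_force: 40.0
```

>>> {"method": "apply_moves", "body": {
  "series": [
    [[0, 0, 1], [0, 0, 0]],
    [[0, 0, 1], [0, 0, 0]],
    [[0, 0, 1], [0, 0, 0]],
    [[0, 0, 0], [0, 0, 0]],
    [[0, 0, 0], [0, 0, 0]]
  ]
}}

```text
t: 10.88
tool_pos: [0.4975, 0.2588, 0.2521]
orientation: [-0.088, -3.14, 0.0]
force: [-0.4, 0.7, 0.1]
opening: 0.0079
gripper_force: 40.0
```

>>> {"method": "apply_moves", "body": {
  "series": [
    [[0, 0, 1], [0, 0, 0]],
    [[0, 0, 1], [0, 0, 0]],
    [[0, 0, 0], [0, 0, 0]],
    [[0, 0, 0], [0, 0, 0]]
  ]
}}

```text
t: 11.22
tool_pos: [0.4975, 0.2588, 0.2501]
orientation: [-0.088, -3.14, 0.0]
force: [0.2, 0.8, -0.6]
opening: 0.0075
gripper_force: 40.0
```

>>> {"method": "apply_moves", "body": {
  "series": [
    [[0, 0, 1], [0, 0, 0]],
    [[0, 0, 0], [0, 0, 0]],
    [[0, 0, 0], [0, 0, 0]]
  ]
}}

```text
t: 11.47
tool_pos: [0.4976, 0.2589, 0.2494]
orientation: [0.088, 3.14, 0.0]
force: [0.2, 0.0, 0.4]
opening: 0.008
gripper_force: 40.0
```

>>> {"method": "apply_moves", "body": {
  "series": [
    [[0, 0, 1], [0, 0, 0]],
    [[0, 0, 0], [0, 0, 0]],
    [[0, 0, 0], [0, 0, 0]]
  ]
}}

```text
t: 11.72
tool_pos: [0.4977, 0.2589, 0.2486]
orientation: [0.088, 3.14, 0.0]
force: [-1.0, -0.2, 3.1]
opening: 0.008
gripper_force: 40.0
```

>>> {"method": "apply_moves", "body": {
  "series": [
    [[0, 0, 1], [0, 0, 0]],
    [[0, 0, 0], [0, 0, 0]],
    [[0, 0, 0], [0, 0, 0]]
  ]
}}

```text
t: 11.97
tool_pos: [0.4977, 0.2589, 0.2478]
orientation: [0.088, 3.14, 0.0]
force: [-1.8, -1.1, 6.7]
opening: 0.0077
gripper_force: 40.0
```

Contact starts at TCP z ≈ 0.2494, which is home height, and the force rises at the guide spring's 4 N/mm. I press a little more to seat the board, relax, check and release.

>>> {"method": "apply_moves", "body": {
  "series": [
    [[0, 0, 1], [0, 0, 0]],
    [[0, 0, 0.5], [0, 0, 0]],
    [[0, 0, 0], [0, 0, 0]],
    [[0, 0, 0], [0, 0, 0]]
  ]
}}

```text
t: 12.3
tool_pos: [0.4978, 0.259, 0.2468]
orientation: [0.088, 3.14, 0.0]
force: [-3.5, -1.0, 10.7]
opening: 0.0077
gripper_force: 40.0
```

>>> {"method": "apply_moves", "body": {
  "series": [
    [[0, 0, -1], [0, 0, 0]],
    [[0, 0, -1], [0, 0, 0]],
    [[0, 0, -0.5], [0, 0, 0]],
    [[0, 0, 0], [0, 0, 0]],
    [[0, 0, 0], [0, 0, 0]]
  ]
}}

```text
t: 12.72
tool_pos: [0.4976, 0.2589, 0.2484]
orientation: [0.088, 3.14, 0.0]
force: [0.2, -0.2, 4.8]
opening: 0.0075
gripper_force: 40.0
```

```bash
python3 -c "
from h import *
delta((.4975,.2586,.25),86.8)
p,d=grab('side')
cv2.imwrite('pics/home.png',cv2.resize(p[100:240,150:270],None,fx=4,fy=4))"
```

```text
t 12.7167 pos [497.6 258.9 248.4] yaw 86.8 shift mm [ 0.1 -0.3 -1.6] turn [0.0002 0.0004 0.0001]
F [ 0.2 -0.2  4.8] M [-0.04  0.08  0.01] open 0.007527491737742695 grip 40.001047253608704
```

View pics/home.png

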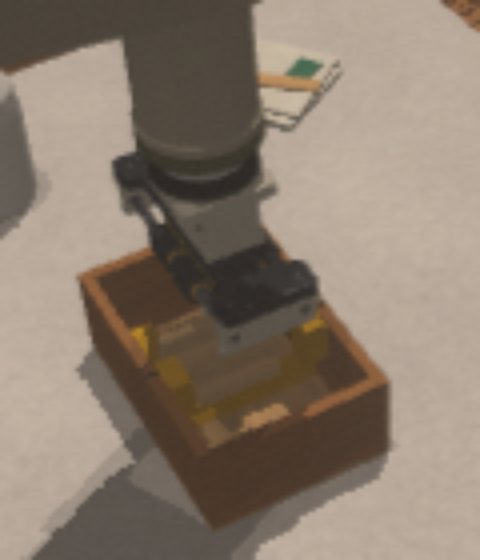

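The picture shows the board down between the yellow blocks, its near ear in the slot at about (160,345). I release and rise.

>>> {"method": "apply_moves", "body": {
  "series": [
    [[0, 0, 0], [0, 0, 0]],
    [[0, 0, 0], [0, 0, 0]],
    [[0, 0, 0], [0, 0, 0]],
    [[0, 0, 0], [0, 0, 0]],
    [[0, 0, 0], [0, 0, 0]]
  ],
  "claw": 0.35
}}

```text
t: 13.18
tool_pos: [0.4974, 0.2588, 0.2479]
orientation: [-0.088, -3.14, 0.0]
force: [-0.0, 0.8, 0.4]
opening: 0.0318
gripper_force: 0.0
```

>>> {"method": "apply_moves", "body": {
  "series": [
    [[0, 0, -5], [0, 0, 0]],
    [[0, 0, -15], [0, 0, 0]],
    [[0, 0, -25], [0, 0, 0]],
    [[0, 0, -25], [0, 0, 0]],
    [[0, 0, -25], [0, 0, 0]],
    [[0, 0, -25], [0, 0, 0]],
    [[0, 0, -20], [0, 0, 0]],
    [[-10, -25, -10], [0, 0, 0]],
    [[-10, -35, 0], [0, 0, 0]],
    [[-10, -35, 0], [0, 0, 0]],
    [[-10, -35, 0], [0, 0, 0]],
    [[-10, -30, 0], [0, 0, 0]]
  ]
}}

```text
t: 14.18
tool_pos: [0.5386, 0.0944, 0.3989]
orientation: [0.087, 3.14, -0.0]
force: [0.0, -0.6, -1.2]
opening: 0.0327
gripper_force: 0.0
```

```bash
python3 -c "
from h import *
p,d=grab('side'); q,e=grab('top')
cv2.imwrite('pics/end.png',np.hstack([cv2.resize(p[110:250,150:270],(400,467)),cv2.resize(q[185:270,165:257],(400,370)).copy() if 0 else cv2.resize(q[185:292,165:257],(400,467))]))
P=[world('top',u,v,d=e[v,u]) for v in range(195,260) for u in range(170,255)]
P=np.array(P);s=(P[:,2]>.086)&(P[:,2]<.11);print(s.sum(),np.round(np.median(P[s],0),4),np.round(P[s].max(0),3),np.round(P[s].min(0),3))
print(robot.read_state()['force'])"
```

```text
Traceback (most recent call last):
  File "h.py", line 8, in world
    c=robot.calibration(n);T=np.linalg.inv(np.array(c['extrinsics']))
ValueError: time passes only in moves, steps and waits
```

View pics/end.png

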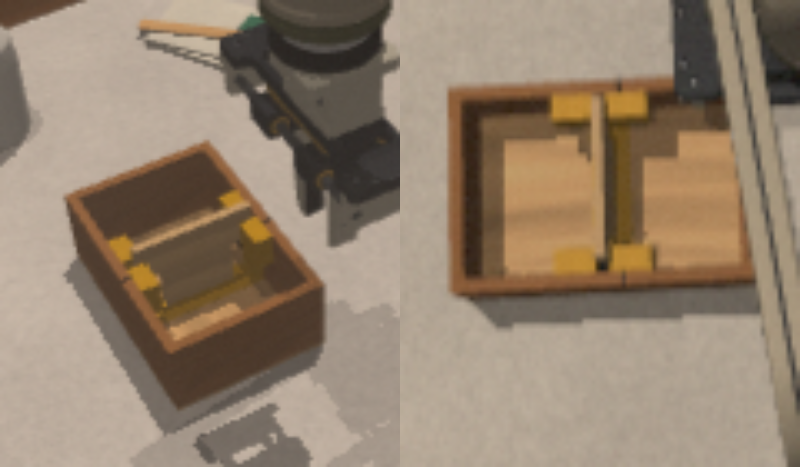

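The side view shows the board upright and level, with both ears in the slots. In the top view it runs along about x = 600 between the blocks. A quick height check, then I hand in.

```bash
python3 -c "
from h import *
q,e=load('top')
for v in (212,226,240): print(max((world('top',u,v,d=e[v,u]) for u in range(207,216)),key=lambda w:w[2]).round(4))
"
```

```text
[0.542  0.2583 0.098 ]
[0.3269 0.1311 1.3611]
[0.4546 0.2624 0.094 ]
```

```bash
python3 -c "
from plant import robot
print(robot.close_job())"
```

```text
the job is handed in; nothing more can be done
None
```

I set the 8 mm board fully home in the box slots and handed the job in at about 14 s. I pinched only that one board, since 8.0 mm was conclusive; the other two stayed standing in the rack, and the highest force I read while seating it was about 11 N.

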